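# Open a snap ring with circlip pliers and hold it spread at the shaft groove

## Task

Take the bent-nose circlip pliers that lie on the wooden rest with the snap ring already on their tips, squeeze the handles to the stop so that the ring opens, pass the open ring down over the end of the gearbox shaft, and bring it to the groove so that it lies flat on the face of the toothed pulley all round the shaft. Finish while still holding the pliers there, squeezed so that the ring stays fully open and has not closed into the groove: do not let go. Leave the other things on the bench where they are.

Things in the scene. Friction and masses are not known exactly. Their poses are not given: they have to be found in the camera images.
- pliers: Bent-nose external circlip pliers, steel, black handles, about 150 mm long, 0.2 kg, lying flat. Origin on the pivot axis at the underside of the pivot joint; x runs forward along the jaws, y left, z up. Two handles run back (-x); they do not cross: squeezing them opens the jaws. The tips bend straight down 50 mm ahead of the pivot; the snap ring is pinned to them by its eyes and cannot come off.
- handles (a point): Where to squeeze, along y of the pliers: midway between the handles, 58 mm behind the pivot, 6.5 mm above the pliers' origin, at mid-height of the flat-sided sleeves (x -34 to -98 mm, 13 mm high). Outer width here 51 mm relaxed (65 mm at the handle ends), 31 mm and parallel at the stop. As the handles swing shut in the fingers, the pliers creep about 3 mm forward (+x) relative to them.
- handle_left (a joint): Turn of the left handle from its relaxed place (rad): 0 relaxed with the ring closed, 0.178 at the stop with the ring fully open (a firm grip bends it slightly further). The right handle mirrors it. A spring returns it: squeezed at point handles it needs about 4 N to begin and 12 N at the stop; 25 N or more holds it firmly.
- ring_center (a point): Centre of the spread ring, fixed to the pliers: 68.7 mm ahead of the pivot on their centre line, 29.5 mm below their origin (126.7 mm ahead of and 36 mm below point handles). Dark steel ring, 3 mm thick, 45 mm outside, its gap and two eyes towards the pliers. Fully open it is a circle 35 mm inside; relaxed it is 26 mm across and does not go over the shaft.
- rest: Fixed wooden block 46 x 56 mm and 34 mm high on which the pivot joint of the pliers lies, with a low cheek (12 mm) at each side of the joint. Origin at the table under the pivot of the pliers (the block spans x from -30 to +16 mm). Lift the pliers straight up from it.
- gearbox: Gearbox head fixed upright on a 130 mm square aluminium base plate: flange, round grey housing 96 mm wide up to 66 mm, a toothed aluminium pulley 79 mm wide whose flat hub face (60 mm wide) lies 98 mm above the table, and the steel shaft end, 28 mm in diameter, standing 16 mm out of that face, with a 2 mm bevel on top. Origin at the table on the shaft axis, z up along it.
- shaft_end (a point): Centre of the shaft's top face, on the shaft axis, 114 mm above the table.
- groove (a point): Point on the shaft axis 99.5 mm above the table (1.5 mm above the pulley's hub face): where the centre of the ring belongs when the ring lies on the hub face. The groove in the shaft (25.4 mm in diameter) reaches from the hub face to 4.5 mm above it.
- spare_ring: Loose smaller snap ring, dark steel, 30 mm wide and 3 mm thick, flat on the bench between the rest and the gearbox: to be left alone.
- cap_screw: Loose socket-head screw 38 mm long and 13 mm thick, lying on the bench between the rest and the gearbox: to be left alone.
- screwdriver: Loose screwdriver 200 mm long lying crosswise beyond the work: to be left alone.
- multimeter: Loose hand multimeter 145 x 74 x 42 mm lying at the left: to be left alone.
- cutters: Loose side cutters 130 mm long lying at the right: to be left alone.
- solder_spool: Loose solder spool 58 mm wide, 40 mm high, standing far right: to be left alone.
- spray_can: Loose spray can 52 mm wide, 150 mm high, standing far left: to be left alone.
- circuit_board: Loose circuit board 100 x 70 mm, lying at the right: to be left alone.
There are look-alikes about, which are no part of the job. Several things have the shape of the rest; the one meant has the colours described above.

How it is judged:
On the way, in this order (a step that is already met when the one before it is completed fails the run):
1. the pliers are lifted off the rest (z of pliers in the frame of rest above 0.064 m), for 0.1 s.
2. the ring is held spread above the shaft end, over it (value of joint handle_left above 0.146 rad and z of ring_center in the frame of shaft_end above 0.002 m and horizontal distance between ring_center and shaft_end below 0.012 m), for 0.1 s.
At the end, for the whole second after the job is handed in: Fingers still squeeze the pliers (over 4 N), handle joint above 0.146 rad (ring spread); ring centre within 6 mm of the shaft axis and from 2 mm below to 2.5 mm above its place on the hub face; pliers level within 0.09 rad, at rest (value of joint handle_left above 0.146 rad and horizontal distance between ring_center and groove below 0.006 m and z of ring_center in the frame of groove between -0.002 and 0.0025 m and angle between pliers's own z axis and vertical below 0.09 rad and contact force between the fingers and pliers above 4 N and linear speed of pliers below 0.02 m/s); the arm keeps its last pose, push and grip.
It fails at once if another thing on the bench is moved by more than 30 mm (distance of any of spare_ring, cap_screw, screwdriver, multimeter, cutters, solder_spool, spray_can, circuit_board from where it was at the start of the episode above 0.03 m).
It also fails if it takes over 35 s, if anything falls off the work surface, if the arm or the gripper's body presses on something with over 40 N, if the wrist force passes 120 N, or if a joint passes its speed limit or range.

## Robot

A 6-joint arm with a two-finger parallel gripper is mounted at the origin on the work surface. World frame = base frame: x ahead of the robot, y to its left, z up, the work surface at z = 0. Lengths are in m, angles in rad, forces in N, time in s.
With the tool pointing down it reaches from about 0.3 to 0.875 m from the base axis. Payload 6.4 kg.
Tool frame: the origin (TCP) lies at the very end of the fingers, on their centre line; the grasp point (between the pads) lies 19 mm behind it; z points along the fingers, y is the line along which they close (so a half turn about z gives the same grasp; the last joint's range is limited). The gripper opens to 85 mm and grips with 20 to 120 N. Pads are 22 mm wide; open, the fingers measure 114 mm over their backs; the gripper's body (76 mm by 85 mm) begins 54 mm behind the grasp point. The pads swing forward as they close: fully open they stand 13 mm farther back than shut.
Start: joints at [-1.319, 0.181, 1.607, -0, 1.354, -0.206], TCP at [0.254, -0.516, 0.231] pointing down, gripper open.
Joint ranges: [-2.99, 2.99], [-0.89, 2.07], [0.3, 2.58], [-1.14, 4.28], [0, 2.63], [-3.12, 3.12]. Speed limits (rad/s): [2.57, 2.57, 3.01, 3.14, 3.14, 3.14].

## Interface

Orientations are given as a unit quaternion [w, x, y, z].
In Python, from bench import ctrl, camera, calibration, order, outline_of gives the robot as it stands.
- The arm moves only by the tool move_arm, never from a script. Its argument "series" is a list that holds one entry, the list of rows, each a list of 5 numbers: the opening, from 0 (shut) to 1 (fully open), then the shift along the tool's x, y, z in mm, then the turn about the tool's z in rad. A call has exactly 10 rows; each row is the pose to reach, as a shift and turn from the pose commanded when the call began, along the tool's axes at that moment; what a row does not reach only later rows make up. A row lasts 1/12 s, in which the tool goes at most 41.7 mm and 7.16 degrees, less where a joint would pass 70% of its speed; a pose out of reach is approached as far as the arm can. A call with a gripper value outside its range is refused whole. The fingers move at their own pace and stop on an object; the grip force is fixed at half the most. Time passes only in rows, so rows that repeat a pose let the fingers close, or fill a call up. It gives the time, the measured TCP pose, the force, the opening and the grip force at its end, in the units of the state.
- ctrl.get_obs(): the state, without advancing time (a new reading comes with each control period).
- camera(name): name is "scene" or "top" or "wrist"; returns (picture, depth): 400x640x3 uint8, blue, green, red; 400x640 float32, m along the optical axis (not along the pixel's ray), 0 where there is no reading.
- calibration(name): a dict with "intrinsics" (3x3 intrinsics, pixels), "k1" (the pictures are not rectified: a ray, as slopes to the right and down, at radius r is drawn at 1 + k1 r^2 times it, then the intrinsics apply), "rvec" (rotation vector, rad) and "tvec" (3), from world to camera coordinates, as OpenCV has them. Camera axes: x right, y down, z forward; pixel columns grow to the right and rows downward; lengths in m; the calibration is good to about 2 mm. A picture is of the moment at which its call begins: read the wrist's pose just before it. calibration takes no time and is no camera call; for the wrist camera it gives the pose at the moment of the call.
- order.hand_in(): hands the job in; it is judged then, once.
Trained networks look in the newest picture that a camera, given by its name, has taken for a name from the list of things; names that differ only in an ending like _2 or _b are one class to them, and where a whole thing is asked for, a point or a joint stands for the part that bears it (a point fixed in the world has none). Each returns a list of dicts, best first, with "conf" (0 to 1); they miss things now and then, are a little off and sometimes report something else, mostly with a low value. They report only what shows in the picture. A call takes as long as a camera call. They do not tell look-alikes from the thing itself.
- outline_of(target, camera): "region" (400x640 bool, what is visible of it) and "bbox" ([centre column, centre row, width, height] in pixels, round what is visible of it).
The state is a dict: "time_s": time; "q": joint angles; "dq": joint speeds; "joint_efforts": joint torques, N m; "eef_pos": TCP position; "eef_rot": TCP orientation; "wrist_force": force on the tool from outside, world axes, zero at the start; "torque": the same for the moment, N m; "opening": opening from 0.0 (shut) to 1.0 (fully open); "grasp_force": force on a finger pad.
Only numpy, scipy, OpenCV 4.12 (cv2) and the standard library are available. Lean on these libraries where they do the work, as an engineer would, in place of code of your own. Each camera call takes 0.05 s, during which the arm holds its last target. There are 200 camera calls.

## Working session

There is one attempt and no reset: what is moved stays moved. The work goes in short steps, Python scripts to look and compute and a tool call to move; the robot and the scene stay as the last step left them, time stands still between calls to the robot, and variables do not carry over. Pictures are saved under pics/ and viewed, at most 10 in all, crops included, and the job is handed in when it is done.

Besides the shell and the picture viewer there is one more tool, called as name(argument=value, ...) on one line, values as JSON. move_arm: Moves the arm, as the interface text tells. Its arguments: {"type":"object","properties":{"series":{"type":"array","items":{"type":"array","items":{"type":"array","items":{"type":"number"}}}}},"required":["series"]}

```bash
ls; mkdir -p pics; cat > h.py <<'E'
import numpy as np, cv2
from bench import ctrl, camera, calibration, order, outline_of
from scipy.spatial.transform import Rotation as R
def pts(name,depth,cal=None):
    c=cal or calibration(name); K=np.array(c["intrinsics"]);k1=c["k1"]
    v,u=np.mgrid[0:400,0:640]
    p=np.stack([u.ravel(),v.ravel()],1).astype(np.float64).reshape(-1,1,2)
    n=cv2.undistortPoints(p,K,np.array([k1,0,0,0,0.])).reshape(400,640,2)
    P=np.dstack([n*depth[...,None],depth])
    M=R.from_rotvec(np.ravel(c["rvec"])).as_matrix()
    W=(P-np.ravel(c["tvec"]))@M
    W[depth<=0]=np.nan
    return W
def proj(name,X,cal=None):
    c=cal or calibration(name)
    return cv2.projectPoints(np.array(X,float).reshape(-1,1,3),np.ravel(c["rvec"]).astype(float),np.ravel(c["tvec"]).astype(float),np.array(c["intrinsics"]),np.array([c["k1"],0,0,0,0.]))[0].reshape(-1,2)
E
python3 - <<'E'
from h import *
s=ctrl.get_obs(); print(s)
a,d=camera("top"); cv2.imwrite("pics/top.png",a); np.savez("top.npz",a=a,d=d)
W=pts("top",d)
for t in ["pliers","rest","gearbox"]:
    for o in outline_of(t,"top"):
        r=o["region"]; w=W[r]; print(t,o["conf"],o["bbox"],np.nanmedian(w,0).round(3),np.nanmax(w[:,2]).round(3))
E
```

```text
pics
{'time_s': 0.0, 'q': array([-1.31926835e+00,  1.81527165e-01,  1.60798071e+00,  1.20295714e-05,
        1.35376581e+00, -2.06291972e-01]), 'dq': array([ 0.00069751, -0.0011732 , -0.00111252, -0.00111667,  0.00051536,
        0.00040658]), 'joint_efforts': array([-2.91215954e-03, -4.44886100e+01, -3.51334155e+01, -5.38983168e-04,
        8.97104357e-03, -2.71904662e-05]), 'eef_pos': array([ 0.25403578, -0.51525322,  0.23040513]), 'eef_rot': array([-8.40431318e-04,  9.73914268e-01,  2.26914723e-01, -1.31380238e-05]), 'wrist_force': array([-1.29556403, -0.67927441, -0.88905984]), 'torque': array([-0.00109893,  0.04119924, -0.01711251]), 'grasp_force': 0.0, 'opening': 0.9980317424171715}
pliers 0.78 [370.3, 191.8, 23.6, 50.8] [ 0.609 -0.195  0.043] 0.058
rest 0.82 [400.2, 223.2, 14.9, 16.5] [ 0.511 -0.299  0.035] 0.056
rest 0.68 [371.2, 197.7, 18.7, 45.3] [ 0.593 -0.194  0.046] 0.058
rest 0.65 [333.3, 197.6, 21.4, 18.2] [ 0.611 -0.066  0.035] 0.054
rest 0.59 [368.6, 145.2, 20.1, 15.5] [ 0.782 -0.192  0.035] 0.053
rest 0.51 [368.6, 191.9, 20.5, 13.3] [ 0.616 -0.177  0.035] 0.055
gearbox 0.57 [265.2, 196.8, 40.9, 40.4] [0.606 0.169 0.03 ] 0.123
```

```bash
python3 - <<'E'
from h import *
a=np.load("top.npz")["a"]
c=a[110:260,220:420]; cv2.imwrite("pics/topc.png",cv2.resize(c,None,fx=4,fy=4,interpolation=cv2.INTER_CUBIC))
a,d=camera("scene"); cv2.imwrite("pics/scene.png",a); np.savez("scene.npz",a=a,d=d)
E
```

```text
(no output)
```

View pics/topc.png

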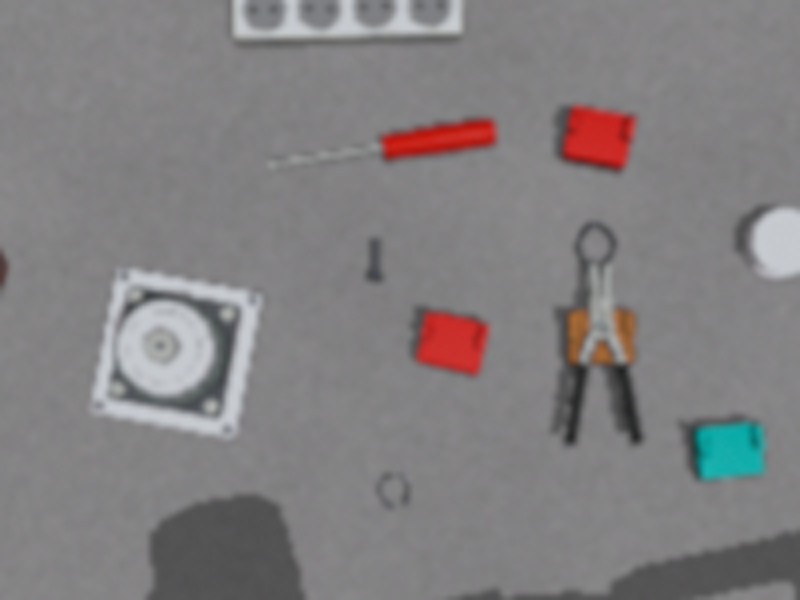

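View pics/scene.png

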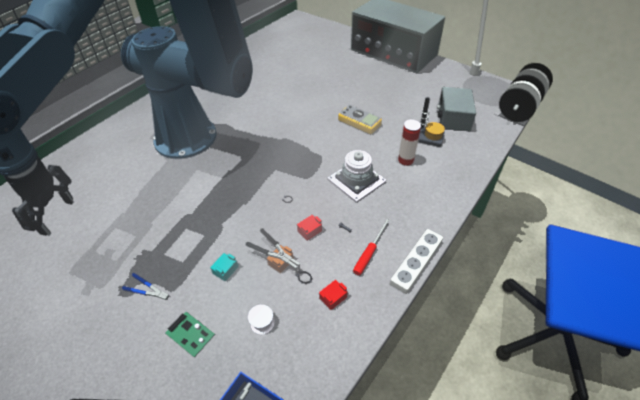

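The top crop shows four rest-shaped blocks: wooden (600,335), two red ones (598,137 and 452,342) and teal (730,450). The wooden one carries the pliers and matches the description. The shaft is at crop (160,345), and the ring points along +x.

```bash
python3 - <<'E'
from h import *
f=np.load("top.npz");W=pts("top",f["d"]);c=calibration("top")
def at(cx,cy,z):
    u,v=220+cx/4-.375,110+cy/4-.375
    K=np.array(c["intrinsics"]);n=cv2.undistortPoints(np.array([[[u,v]]]),K,np.array([c["k1"],0,0,0,0.]))[0,0]
    M=R.from_rotvec(np.ravel(c["rvec"])).as_matrix();C=-M.T@np.ravel(c["tvec"]);r=M.T@np.array([n[0],n[1],1])
    return C+r*(z-C[2])/r[2]
for n,x,y,z in [("ring",596,244,.006),("pivot",601,330,.047),("hl",572,440,.047),("hr",637,438,.047),("shaft",162,346,.114),("tee",0,0,0)]: print(n,at(x,y,z).round(4))
w=W.reshape(-1,3); m=(abs(w[:,0]-.606)<.1)&(abs(w[:,1]-.169)<.1)
for lo,hi in [(.107,.125),(.09,.104)]:
    q=w[m&(w[:,2]>lo)&(w[:,2]<hi)]; print(len(q),q.mean(0),np.median(q,0))
k=calibration("wrist"); M=R.from_rotvec(np.ravel(k["rvec"])).as_matrix();C=-M.T@np.ravel(k["tvec"]); s=ctrl.get_obs()
T=R.from_quat(np.roll(s["eef_rot"],-1)).as_matrix()
print("cam in tool",T.T@(C-s["eef_pos"]),"optical axis",T.T@M[2], k["intrinsics"])
print("shift", T.T@(np.array([.47,-.2,.25])-s["eef_pos"]))
E
```

```text
ring [ 0.6935 -0.1942  0.006 ]
pivot [ 0.6154 -0.1923  0.047 ]
hl [ 0.5222 -0.165   0.047 ]
hr [ 0.5226 -0.2202  0.047 ]
shaft [0.607 0.174 0.114]
tee [0.9241 0.326  0.    ]
56 [0.60826965 0.17633179 0.11398063] [0.60779482 0.17705187 0.11348493]
325 [0.60895237 0.17656118 0.09709814] [0.60813845 0.17623779 0.09719895]
cam in tool [ 0.07458439 -0.00032772 -0.14185716] optical axis [-2.91707856e-01 -1.22699347e-04  9.56507455e-01] [[324.70872906   0.         321.14176736]
 [  0.         324.70872906 193.34772605]
 [  0.           0.           1.        ]]
shift [ 0.33315195 -0.18764065 -0.01892657]
```

move_arm(series=[[[1,38,-14,0,0.1],[1,76,-28,0,0.2],[1,114,-42,0,0.3],[1,152,-57,0,0.4],[1,190,-71,0,0.458],[1,228,-86,5,0.458],[1,266,-100,10,0.458],[1,304,-115,15,0.458],[1,342,-130,20,0.458],[1,380,-144,25,0.458]]])

```text
time_s: 1.08
eef_pos: [0.5324, -0.2168, 0.2061]
eef_rot: [0.0, 1.0, -0.0, 0.0]
wrist_force: [0.4, -0.3, 1.3]
opening: 0.999
grasp_force: 0.0
```

```bash
python3 - <<'E'
from h import *
s=ctrl.get_obs();print(s["time_s"],s["eef_pos"],R.from_quat(np.roll(s["eef_rot"],-1)).as_matrix()[:,0])
c=calibration("wrist");a,d=camera("wrist");cv2.imwrite("pics/w1.png",a)
np.savez("w1.npz",a=a,d=d,W=pts("wrist",d,c))
E
```

```text
1.0833 [ 0.5323971  -0.21676176  0.20610935] [ 9.99999988e-01 -1.30014333e-04  8.57164407e-05]
```

View pics/w1.png

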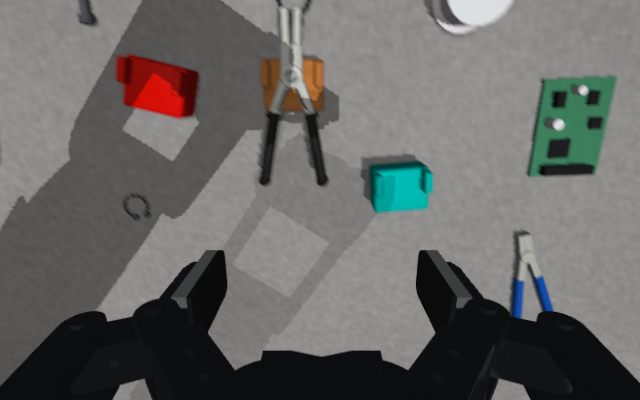

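The wrist view shows the pliers on the wooden rest: pivot (291,76), handle ends (265,181) and (321,181), and the ring just cut off at the top edge. This confirms which block is meant.

```bash
cat >> h.py <<'E'
def ray(px,z,c):
    n=cv2.undistortPoints(np.array([[px]],float),np.array(c["intrinsics"]),np.array([c["k1"],0,0,0,0.]))[0,0]
    M=R.from_rotvec(np.ravel(c["rvec"])).as_matrix();C=-M.T@np.ravel(c["tvec"]);r=M.T@np.array([n[0],n[1],1])
    return C+r*(z-C[2])/r[2]
E
python3 - <<'E'
from h import *
f=np.load("w1.npz");W=f["W"];a=f["a"].astype(int);c=calibration("wrist")
for p,z in [((291,76),.05),((265,180),.047),((321,180),.047)]: print(p,ray(p,z,c).round(4),np.nanmedian(W[p[1]-2:p[1]+3,p[0]-2:p[0]+3].reshape(-1,3),0).round(4))
reg=np.zeros(a.shape[:2],bool);reg[105:190,255:335]=1
m=reg&(a.max(2)<60)&(W[...,2]>.03)&(W[...,2]<.07)
w=W[m];print(len(w),np.percentile(w[:,2],[10,50,90]))
for x in np.arange(.51,.6,.01):
    q=w[abs(w[:,0]-x)<.005]
    if len(q)>5: print(x.round(3),q[:,1].min().round(4),q[:,1].max().round(4),((q[:,1].min()+q[:,1].max())/2).round(4),(q[:,1].max()-q[:,1].min()).round(4))
reg[:]=0;reg[50:112,255:330]=1
m=reg&(a[...,2]>a[...,0]+50)
w=W[m];print("rest",np.nanpercentile(w,[1,50,99],axis=0).round(4))
E
```

```text
(291, 76) [ 0.6255 -0.1836  0.05  ] [ 0.6219 -0.1902  0.048 ]
(265, 180) [ 0.5323 -0.1563  0.047 ] [ 0.528  -0.1623  0.0457]
(321, 180) [ 0.5325 -0.2097  0.047 ] [ 0.528  -0.2162  0.0458]
1229 [0.04434197 0.0459148  0.0469159 ]
0.52 -0.2191 -0.1579 -0.1885 0.0613
0.53 -0.222 -0.1567 -0.1894 0.0653
0.54 -0.2191 -0.1606 -0.1899 0.0585
0.55 -0.2172 -0.1619 -0.1895 0.0553
0.56 -0.2162 -0.1645 -0.1903 0.0518
0.57 -0.2144 -0.1658 -0.1901 0.0486
0.58 -0.2126 -0.1681 -0.1903 0.0445
0.59 -0.2126 -0.1663 -0.1895 0.0463
rest [[ 0.5936 -0.218  -0.001 ]
 [ 0.6175 -0.1941  0.0338]
 [ 0.6393 -0.1585  0.0465]]
```

move_arm(series=[[[1,16,-14,15,0],[1,32,-28,30,0],[1,32,-28,36,0],[1,32,-28,36,0],[1,32,-28,36,0],[1,32,-28,36,0],[1,32,-28,36,0],[1,32,-28,36,0],[1,32,-28,36,0],[1,32,-28,36,0]]])

```text
time_s: 1.97
eef_pos: [0.5633, -0.1912, 0.1708]
eef_rot: [0.0, 1.0, -0.0, 0.0]
wrist_force: [0.4, -0.0, -0.2]
opening: 0.996
grasp_force: 0.0
```

```bash
python3 - <<'E'
from h import *
s=ctrl.get_obs();print(s["time_s"],s["eef_pos"],R.from_quat(np.roll(s["eef_rot"],-1)).as_matrix()[:,0].round(4))
c=calibration("wrist");a,d=camera("wrist");cv2.imwrite("pics/w2.png",a);W=pts("wrist",d,c)
np.savez("w2.npz",a=a,d=d,W=W)
a=a.astype(int)
m=(a.max(2)<60)&(W[...,2]>.04)&(W[...,2]<.055)&(W[...,0]>.5)&(W[...,0]<.61)&(abs(W[...,1]+.19)<.05)
w=W[m]
for x in np.arange(.52,.6,.01):
    q=w[abs(w[:,0]-x)<.003]
    if len(q)>5: print(x.round(3),((q[:,1].min()+q[:,1].max())/2).round(4),(q[:,1].max()-q[:,1].min()).round(4))
print(np.percentile(w,[1,50,99],axis=0).round(4))
m=(a.max(2)<90)&(W[...,2]>.003)&(W[...,2]<.02)&(W[...,0]>.66)&(W[...,0]<.73)&(abs(W[...,1]+.19)<.03)
print("ring",m.sum(),np.percentile(W[m],[2,50,98],axis=0).round(4))
E
```

```text
1.9667 [ 0.56333751 -0.19116362  0.17077203] [ 1.e+00 -8.e-04  6.e-04]
0.52 -0.1897 0.061
0.53 -0.1906 0.0664
0.54 -0.1905 0.0599
0.55 -0.1906 0.0558
0.56 -0.1906 0.0519
0.57 -0.1906 0.0496
0.58 -0.1906 0.0458
0.59 -0.1906 0.0467
[[ 0.5229 -0.2217  0.0421]
 [ 0.5593 -0.1968  0.0458]
 [ 0.6037 -0.1595  0.0476]]
ring 144 [[ 0.6728 -0.2079  0.003 ]
 [ 0.7017 -0.1908  0.0037]
 [ 0.7126 -0.1755  0.0065]]
```

View pics/w2.png

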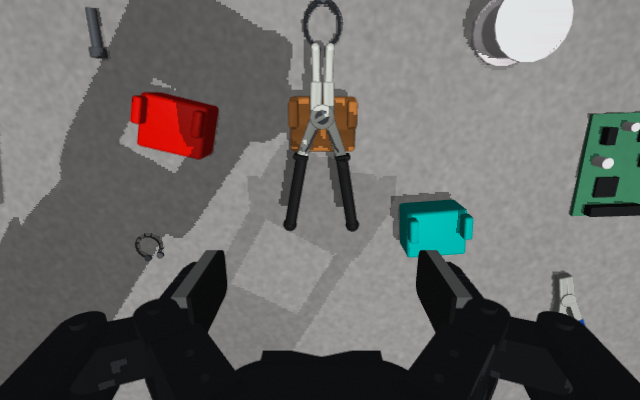

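The pliers are centred under the gripper, with the handle midline at y = -0.1906 and the 51 mm width at x ≈ 0.562. I'll descend and squeeze.

move_arm(series=[[[1,0,0,35,0],[1,0,0,70,0],[1,0,0,105,0],[1,0,0,130,0],[1,0,0,145,0],[1,0,0,153,0],[1,0,0,153,0],[0.5,0,0,153,0],[0,0,0,153,0],[0,0,0,153,0]]])

```text
time_s: 2.85
eef_pos: [0.5646, -0.1913, 0.0191]
eef_rot: [0.001, 1.0, -0.0, 0.001]
wrist_force: [-1.1, 0.3, 1.8]
opening: 0.603
grasp_force: 5.3
```

move_arm(series=[[[0,0,0,0,0],[0,0,0,0,0],[0,0,0,0,0],[0,0,0,0,0],[0,0,0,0,0],[0,0,0,0,0],[0,0,0,0,0],[0,0,0,0,0],[0,0,0,0,0],[0,0,0,0,0]]])

```text
time_s: 3.68
eef_pos: [0.5643, -0.1914, 0.0191]
eef_rot: [0.001, 1.0, -0.0, 0.001]
wrist_force: [-2.5, 1.1, 7.7]
opening: 0.326
grasp_force: 58.5
```

move_arm(series=[[[0,0,0,-8,0],[0,0,0,-20,0],[0,0,0,-40,0],[0,0,0,-60,0],[0,0,0,-80,0],[0,0,0,-100,0],[0,0,0,-120,0],[0,0,0,-135,0],[0,0,0,-145,0],[0,0,0,-145,0]]])

```text
time_s: 4.52
eef_pos: [0.5648, -0.1914, 0.1657]
eef_rot: [0.001, 1.0, -0.0, 0.002]
wrist_force: [0.7, -0.2, -2.1]
opening: 0.324
grasp_force: 59.4
```

```bash
python3 - <<'E'
from h import *
s=ctrl.get_obs();print(s["time_s"],s["eef_pos"],s["opening"],s["grasp_force"])
c=calibration("wrist");a,d=camera("wrist");cv2.imwrite("pics/w3.png",a);W=pts("wrist",d,c)
np.savez("w3.npz",a=a,d=d,W=W)
m=(W[...,2]>.10)&(W[...,0]>.58)&(W[...,0]<.75)&(abs(W[...,1]+.19)<.04)
w=W[m]
for x in np.arange(.60,.73,.01):
    q=w[abs(w[:,0]-x)<.005]
    if len(q)>5: print(x.round(3),((q[:,1].min()+q[:,1].max())/2).round(4),(q[:,1].max()-q[:,1].min()).round(4),np.percentile(q[:,2],[10,50,90]).round(4))
E
```

```text
4.5167 [ 0.56481372 -0.19137349  0.1656505 ] 0.32385398415855 59.367740750312805
0.6 -0.1913 0.0272 [0.1893 0.1903 0.1929]
0.61 -0.1912 0.0244 [0.1903 0.1913 0.1937]
0.62 -0.1912 0.0205 [0.192  0.194  0.1975]
0.63 -0.1913 0.0237 [0.1926 0.1941 0.1969]
0.64 -0.1914 0.0271 [0.1929 0.1939 0.1949]
0.65 -0.1915 0.0282 [0.1931 0.1943 0.1953]
0.66 -0.1913 0.0329 [0.1936 0.1947 0.1958]
0.67 -0.1912 0.0338 [0.192  0.1952 0.1961]
0.68 -0.1916 0.0263 [0.1565 0.1585 0.1597]
```

View pics/w3.png

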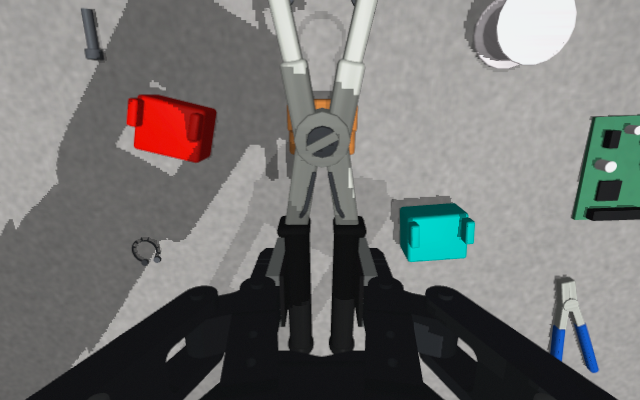

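The ring is spread and held: jaws level at z ≈ 0.194, centre line y ≈ -0.191, pivot at pixel (321,141). Next I move sideways so the shaft shows in the wrist view.

move_arm(series=[[[0,-3,-20,0,0],[0,-6,-52,0,0],[0,-10,-86,0,0],[0,-14,-120,0,0],[0,-18,-154,0,0],[0,-22,-188,0,0],[0,-25,-220,0,0],[0,-25,-241,0,0],[0,-25,-241,0,0],[0,-25,-241,0,0]]])

```text
time_s: 5.4
eef_pos: [0.5374, 0.0515, 0.161]
eef_rot: [-0.0, 1.0, 0.001, -0.001]
wrist_force: [0.4, -0.0, -1.9]
opening: 0.326
grasp_force: 59.5
```

```bash
python3 - <<'E'
from h import *
s=ctrl.get_obs();print(s["time_s"],s["eef_pos"],s["opening"],s["grasp_force"])
c=calibration("wrist");a,d=camera("wrist");cv2.imwrite("pics/w4.png",a);W=pts("wrist",d,c)
np.savez("w4.npz",a=a,d=d,W=W)
f=np.load("w3.npz")
print("pivot",np.nanmedian(f["W"][136:147,316:327].reshape(-1,3),0).round(4))
w=W.reshape(-1,3)
for lo,hi in [(.109,.12),(.094,.103),(.0005,.02)]:
    m=(w[:,2]>lo)&(w[:,2]<hi)&(abs(w[:,0]-.608)<.045)&(abs(w[:,1]-.177)<.045);q=w[m]
    if len(q): print(lo,len(q),q.mean(0).round(4),np.percentile(q,[1,50,99],axis=0).round(4).tolist())
    if len(q)>30:
        (cx,cy),r=cv2.minEnclosingCircle((q[:,:2]*1000).astype(np.float32)); print("circle",cx,cy,r)
E
```

```text
5.4 [0.5373749  0.05148272 0.16099134] 0.32572833977082116 59.49037313461304
pivot [ 0.6239 -0.1909  0.1973]
0.109 2117 [0.61   0.1759 0.1129] [[0.597, 0.1636, 0.1093], [0.6101, 0.1757, 0.1131], [0.6226, 0.1894, 0.1148]]
circle 610.32568359375 177.203857421875 14.57199478149414
0.094 9160 [0.6111 0.1743 0.0963] [[0.5738, 0.1414, 0.094], [0.6125, 0.1713, 0.0967], [0.6456, 0.2129, 0.0992]]
circle 609.5089111328125 177.1805877685547 38.743919372558594
0.0005 132 [0.576  0.1339 0.0135] [[0.5631, 0.132, 0.0096], [0.5729, 0.1338, 0.0116], [0.6527, 0.136, 0.0199]]
circle 607.9487915039062 136.330322265625 44.94533920288086
```

View pics/w4.png

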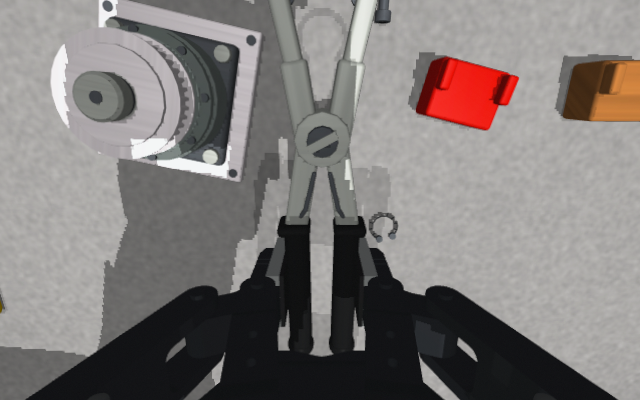

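The shaft top is at pixel (98,97), which puts the axis at about (0.610, 0.177). The pulley circle agrees. Now I bring the ring above the shaft.

move_arm(series=[[[0,-9,-20,0,0],[0,-20,-45,0,0],[0,-31,-70,0,0],[0,-42,-95,0,0],[0,-50,-114,0,0],[0,-55,-125,0,0],[0,-55,-125,0,0],[0,-55,-125,0,0],[0,-55,-125,0,0],[0,-55,-125,0,0]]])

```text
time_s: 6.28
eef_pos: [0.4841, 0.1741, 0.1622]
eef_rot: [0.0, 1.0, -0.001, 0.0]
wrist_force: [-0.3, -0.3, -1.7]
opening: 0.323
grasp_force: 59.5
```

```bash
python3 - <<'E'
from h import *
s=ctrl.get_obs();print(s["time_s"],s["eef_pos"],R.from_quat(np.roll(s["eef_rot"],-1)).as_matrix()[:,0].round(4))
c=calibration("wrist");a,d=camera("wrist");W=pts("wrist",d,c)
print("pivot",np.nanmedian(W[136:147,316:327].reshape(-1,3),0).round(4))
sc,ds=camera("scene");tp,dt=camera("top");np.savez("s5.npz",sc=sc,ds=ds,tp=tp,dt=dt)
u,v=proj("scene",[.61,.177,.12])[0].astype(int);u2,v2=proj("top",[.61,.177,.12])[0].astype(int);print(u,v,u2,v2)
A=cv2.resize(sc[v-35:v+35,u-35:u+35],(490,490),interpolation=cv2.INTER_CUBIC);B=cv2.resize(tp[v2-20:v2+20,u2-20:u2+20],(300,300),interpolation=cv2.INTER_CUBIC)
o=np.zeros((490,800,3),np.uint8);o[:,:490]=A;o[:300,495:795]=B;cv2.imwrite("pics/s5.png",o)
E
```

```text
6.2833 [0.48411805 0.17412806 0.16223344] [ 1.0e+00 -1.8e-03  1.0e-04]
pivot [0.5434 0.1744 0.1938]
358 152 258 195
```

View pics/s5.png

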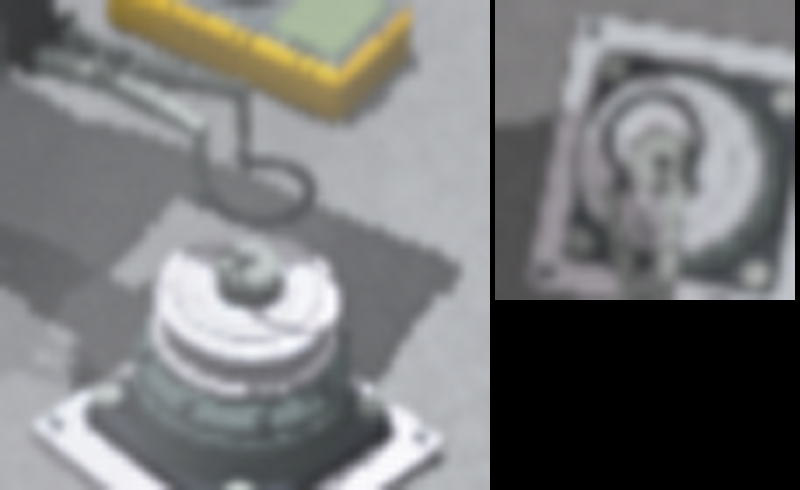

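Left: the open ring hangs over the shaft, centre about (258,190) in the crop, with the shaft top at (250,265). The top view (right) agrees. I'll measure the ring against the shaft in the same camera's depth.

```bash
cat > fit.py <<'E'
from h import *
from scipy.optimize import least_squares
def fit(name,img,d,z0,guess,r=.020):
    """find ring centre+height: dark pixels along projected ring circle vs. hub geometry"""
    W=pts(name,d).reshape(-1,3)
    for lab,lo,hi,rad in [("ring",z0-.012,z0+.012,.03),("shaft",.109,.118,.02),("hub",.094,.103,.045)]:
        q=W[(W[:,2]>lo)&(W[:,2]<hi)&(np.hypot(W[:,0]-guess[0],W[:,1]-guess[1])<rad)]
        if lab=="ring": q=q[q[:,0]>guess[0]-.012]
        if len(q)<6: print(name,lab,len(q));continue
        f=least_squares(lambda p:np.hypot(q[:,0]-p[0],q[:,1]-p[1])-r,guess[:2],loss="soft_l1",f_scale=.002).x if lab=="ring" else np.array(cv2.minEnclosingCircle((q[:,:2]*1000).astype(np.float32))[0])/1000
        print(name,lab,len(q),"z",np.percentile(q[:,2],[10,50,90]).round(4),"c",f.round(4),"mean",q[:,:2].mean(0).round(4))
E
python3 - <<'E'
from fit import *
f=np.load("s5.npz")
for n,a,d in [("scene",f["sc"],f["ds"]),("top",f["tp"],f["dt"])]: fit(n,a,d,.152,(.611,.175))
E
```

```text
scene ring 52 z [0.1552 0.1576 0.1615] c [0.6138 0.1743] mean [0.6184 0.1734]
scene shaft 54 z [0.1118 0.1151 0.1169] c [0.6083 0.1743] mean [0.6104 0.1739]
scene hub 293 z [0.095  0.0979 0.1008] c [0.6093 0.1776] mean [0.6117 0.1714]
top ring 43 z [0.1522 0.1566 0.1619] c [0.6142 0.1735] mean [0.6197 0.1736]
top shaft 38 z [0.1102 0.113  0.1172] c [0.6092 0.1771] mean [0.6094 0.177 ]
top hub 200 z [0.095  0.0977 0.1013] c [0.6091 0.1764] mean [0.6098 0.173 ]
```

```bash
python3 - <<'E'
from h import *
for n,y0,lo in [("w2",-.1906,.03),("w3",-.1912,.16)]:
    W=np.load(n+".npz")["W"];w=W[(W[...,2]>lo)&(abs(W[...,1]-y0)<.04)&(W[...,0]>.53)&(W[...,0]<.70)]
    print(n,[(round(x,3),*np.percentile(w[abs(w[:,0]-x)<.003][:,2],[50,90]).round(4)) for x in np.arange(.535,.685,.01) if (abs(w[:,0]-x)<.003).sum()>5])
E
```

```text
w2 [(np.float64(0.535), np.float64(0.0459), np.float64(0.0467)), (np.float64(0.545), np.float64(0.0459), np.float64(0.0467)), (np.float64(0.555), np.float64(0.0457), np.float64(0.0469)), (np.float64(0.565), np.float64(0.0465), np.float64(0.251)), (np.float64(0.575), np.float64(0.2512), np.float64(0.2565)), (np.float64(0.585), np.float64(0.2637), np.float64(0.2651)), (np.float64(0.595), np.float64(0.0336), np.float64(0.044)), (np.float64(0.605), np.float64(0.0338), np.float64(0.044)), (np.float64(0.615), np.float64(0.044), np.float64(0.0459)), (np.float64(0.625), np.float64(0.044), np.float64(0.0466)), (np.float64(0.635), np.float64(0.0415), np.float64(0.0439)), (np.float64(0.645), np.float64(0.0431), np.float64(0.0442)), (np.float64(0.655), np.float64(0.042), np.float64(0.0433)), (np.float64(0.665), np.float64(0.0422), np.float64(0.0431)), (np.float64(0.675), np.float64(0.0421), np.float64(0.043))]
w3 [(np.float64(0.535), np.float64(0.1866), np.float64(0.1874)), (np.float64(0.545), np.float64(0.1875), np.float64(0.1884)), (np.float64(0.555), np.float64(0.2212), np.float64(0.2287)), (np.float64(0.565), np.float64(0.2194), np.float64(0.2221)), (np.float64(0.575), np.float64(0.2232), np.float64(0.2502)), (np.float64(0.585), np.float64(0.2565), np.float64(0.2597)), (np.float64(0.595), np.float64(0.1898), np.float64(0.1911)), (np.float64(0.605), np.float64(0.1909), np.float64(0.1936)), (np.float64(0.615), np.float64(0.192), np.float64(0.1937)), (np.float64(0.625), np.float64(0.1959), np.float64(0.1979)), (np.float64(0.635), np.float64(0.1935), np.float64(0.1946)), (np.float64(0.645), np.float64(0.1945), np.float64(0.1954)), (np.float64(0.655), np.float64(0.1942), np.float64(0.1952)), (np.float64(0.665), np.float64(0.1952), np.float64(0.196))]
```

The pliers sit nose-up by about 0.095 rad: the handles rose 141 mm while the jaws rose 153 mm. That is over the 0.09 limit, because the pads swung down as they closed. To level them I'll press the handle ends gently onto the shaft's flat top. Fingertips stay about 6 mm clear of the hub. I move forward first.

move_arm(series=[[[0,12,-1,0,0],[0,40,-3,0,0],[0,75,-3,0,0],[0,110,-3,0,0],[0,140,-3,0,0],[0,159,-3,0,0],[0,159,-3,15,0],[0,159,-3,35,0],[0,159,-3,46,0],[0,159,-3,46,0]]])

```text
time_s: 7.27
eef_pos: [0.64, 0.1776, 0.1123]
eef_rot: [0.0, 1.0, -0.0, -0.003]
wrist_force: [-1.8, -0.3, -3.2]
opening: 0.328
grasp_force: 59.7
```

```bash
cat > pitch.py <<'E'
from h import *
s=ctrl.get_obs();c=calibration("wrist");a,d=camera("wrist");W=pts("wrist",d,c);t=s["eef_pos"]
W2=np.load("w2.npz")["W"]
def zz(W,x,y0,lo,hi):
    w=W[(abs(W[...,0]-x)<.004)&(abs(W[...,1]-y0)<.03)&(W[...,2]>lo)&(W[...,2]<hi)]; return np.median(w[:,2]) if len(w)>5 else np.nan
print(s["time_s"],t,s["wrist_force"],s["opening"],s["grasp_force"])
D=[]
for dx in (-.030,-.025,-.02,.08,.085,.09,.10):   # relative to TCP
    new=zz(W,t[0]+dx,t[1],t[2]+.014,t[2]+.045); old=zz(W2,.5648+dx-.003,-.1906,.038,.05)
    D.append((dx,new-old)); 
D=np.array(D);D=D[~np.isnan(D[:,1])];print(D.round(4).tolist());p=np.polyfit(D[:,0],D[:,1],1);print("pitch",p[0].round(4),"origin z",p[1]+.034+p[0]*.0591,"ring z",(p[1]+.034+p[0]*.1278-.0295).round(4))
E
python3 pitch.py
```

```text
7.2667 [0.6400071  0.17762909 0.11226521] [-1.8295412  -0.27964388 -3.19248782] 0.32841927811121696 59.667967557907104
[[-0.03, 0.0875], [-0.025, 0.088], [-0.02, 0.0886], [0.08, 0.0968], [0.085, 0.097], [0.09, 0.0976], [0.1, 0.0983]]
pitch 0.0826 origin z 0.12896828880512734 ring z 0.1051
```

move_arm(series=[[[0,0,0,1,0],[0,0,0,2,0],[0,0,0,3,0],[0,0,0,4,0],[0,0,0,5,0],[0,0,0,6,0],[0,0,0,7,0],[0,0,0,8,0],[0,0,0,8,0],[0,0,0,8,0]]])

```text
time_s: 8.15
eef_pos: [0.6424, 0.1783, 0.1081]
eef_rot: [0.0, 1.0, -0.0, -0.0]
wrist_force: [-0.3, 0.5, -0.7]
opening: 0.329
grasp_force: 59.6
```

```bash
python3 pitch.py
```

```text
8.15 [0.6423794  0.17828731 0.10813981] [-0.33206751  0.47529613 -0.65709804] 0.3291907612523619 59.592652916908264
[[-0.03, 0.0832], [-0.025, 0.0837], [-0.02, 0.0843], [0.08, 0.0932], [0.085, 0.0935], [0.09, 0.0941], [0.1, 0.0948]]
pitch 0.0893 origin z 0.1252324887143929 ring z 0.1019
```

move_arm(series=[[[0,0,0,1,0],[0,0,0,1.5,0],[0,0,0,2,0],[0,0,0,2.5,0],[0,0,0,3,0],[0,0,0,3.5,0],[0,0,0,4,0],[0,0,0,4,0],[0,0,0,4,0],[0,0,0,4,0]]])

```text
time_s: 9.03
eef_pos: [0.6426, 0.1783, 0.1048]
eef_rot: [0.0, 1.0, -0.0, 0.0]
wrist_force: [-1.6, -0.1, 4.8]
opening: 0.328
grasp_force: 60.0
```

```bash
python3 pitch.py
```

```text
9.0333 [0.64259464 0.17829773 0.10482135] [-1.56441341 -0.13514327  4.80275311] 0.32803394241234185 59.96846258640289
[[-0.03, 0.0802], [-0.025, 0.0807], [-0.02, 0.0812], [0.08, 0.0891], [0.085, 0.0893], [0.09, 0.0899], [0.1, 0.0905]]
pitch 0.0794 origin z 0.12137193931708598 ring z 0.0973
```

move_arm(series=[[[0,0,0,0.5,0],[0,0,0,1,0],[0,0,0,1.5,0],[0,0,0,2,0],[0,0,0,2.5,0],[0,0,0,3,0],[0,0,0,3.5,0],[0,0,0,3.5,0],[0,0,0,3.5,0],[0,0,0,3.5,0]]])

```text
time_s: 9.92
eef_pos: [0.6434, 0.1784, 0.1024]
eef_rot: [-0.0, 1.0, -0.0, 0.001]
wrist_force: [-1.8, -0.5, 9.1]
opening: 0.329
grasp_force: 61.2
```

```bash
python3 pitch.py
```

```text
9.9167 [0.64339228 0.17842927 0.10237909] [-1.80048409 -0.45092709  9.1398127 ] 0.329036838888152 61.18365526199341
[[-0.03, 0.0798], [-0.025, 0.08], [-0.02, 0.0802], [0.08, 0.0823], [0.085, 0.0823], [0.09, 0.0825], [0.1, 0.0826]]
pitch 0.0215 origin z 0.11581165577998741 ring z 0.0878
```

Levelled: pitch is down to about 0.02. Lifting and returning over the shaft.

move_arm(series=[[[0,0,0,-10,0],[0,0,0,-30,0],[0,-10,1,-52,0],[0,-35,2,-58,0],[0,-70,2,-58,0],[0,-105,2,-58,0],[0,-140,2,-58,0],[0,-161,2,-58,0],[0,-161,2,-58,0],[0,-161,2,-58,0]]])

```text
time_s: 10.8
eef_pos: [0.4809, 0.1766, 0.159]
eef_rot: [-0.0, 1.0, 0.0, 0.0]
wrist_force: [1.2, -0.7, -1.7]
opening: 0.33
grasp_force: 59.7
```

move_arm(series=[[[0,0,0,0,0],[0,0,0,0,0],[0,0,0,0,0],[0,0,0,0,0],[0,0,0,0,0],[0,0,0,0,0],[0,0,0,0,0],[0,0,0,0,0],[0,0,0,0,0],[0,0,0,0,0]]])

```text
time_s: 11.63
eef_pos: [0.4815, 0.1763, 0.1588]
eef_rot: [0.0, 1.0, -0.0, 0.0]
wrist_force: [-0.8, 0.5, -1.8]
opening: 0.324
grasp_force: 59.7
```

```bash
python3 pitch.py; python3 - <<'E'
from fit import *
for n in ("scene","top"):
    a,d=camera(n); fit(n,a,d,.145,(.610,.1765))
E
```

```text
11.6333 [0.48147008 0.17633468 0.15880728] [-0.78461501  0.52435168 -1.77683628] 0.32423080547277533 59.744372963905334
[[-0.03, 0.1358], [-0.025, 0.136], [-0.02, 0.1363], [0.08, 0.14], [0.085, 0.14], [0.09, 0.1404], [0.1, 0.1406]]
pitch 0.0369 origin z 0.1731366195589612 ring z 0.1462
scene ring 43 z [0.1455 0.1479 0.1497] c [0.6092 0.1771] mean [0.6169 0.1762]
scene shaft 56 z [0.1115 0.1143 0.1168] c [0.6087 0.1761] mean [0.6099 0.1743]
scene hub 278 z [0.0951 0.098  0.1005] c [0.6098 0.1769] mean [0.6121 0.1712]
top ring 39 z [0.1421 0.1462 0.151 ] c [0.6103 0.1762] mean [0.6189 0.1765]
top shaft 39 z [0.1104 0.1136 0.1167] c [0.6091 0.1757] mean [0.609  0.1751]
top hub 211 z [0.0954 0.0984 0.1013] c [0.609  0.1761] mean [0.6105 0.1728]
```

The ring at (0.6098, 0.1766) now matches the shaft at (0.609, 0.1765) within 1 mm, and the pitch is 0.037. Lowering.

move_arm(series=[[[0,-0.5,0,6,0],[0,-0.5,0,14,0],[0,-0.5,0,22,0],[0,-0.5,0,28,0],[0,-0.5,0,33,0],[0,-0.5,0,37,0],[0,-0.5,0,40,0],[0,-0.5,0,42,0],[0,-0.5,0,43,0],[0,-0.5,0,43,0]]])

```text
time_s: 12.62
eef_pos: [0.481, 0.1763, 0.1157]
eef_rot: [-0.0, 1.0, -0.0, 0.0]
wrist_force: [0.7, 0.5, -2.0]
opening: 0.326
grasp_force: 59.7
```

```bash
python3 pitch.py; python3 - <<'E'
from fit import *
from h import *
sc,ds=camera("scene");W=pts("scene",ds)
u,v=proj("scene",[.61,.177,.1])[0].astype(int)
cv2.imwrite("pics/s6.png",cv2.resize(sc[v-30:v+30,u-30:u+30],(540,540),interpolation=cv2.INTER_CUBIC))
E
```

```text
12.6167 [0.48098985 0.17633525 0.11572699] [ 0.70182422  0.505516   -2.00125457] 0.3260140811832008 59.746708273887634
[[-0.03, 0.0927], [-0.025, 0.0929], [-0.02, 0.0932], [0.08, 0.0969], [0.085, 0.0969], [0.09, 0.0973], [0.1, 0.0974]]
pitch 0.0365 origin z 0.13002741604314222 ring z 0.103
```

View pics/s6.png

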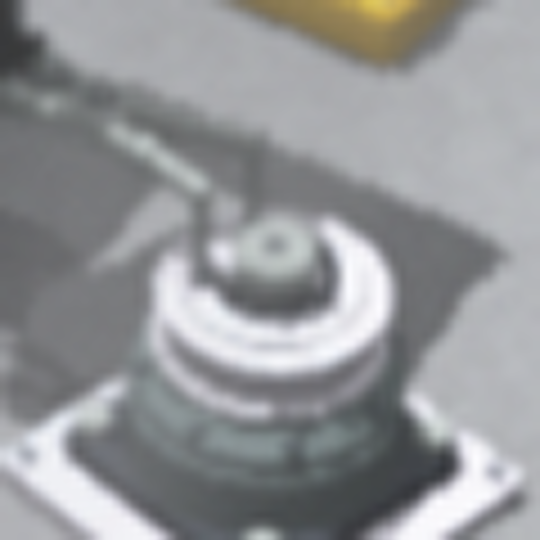

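The ring is round the shaft, with the shaft top at (275,245) in the crop, and there's no contact force yet. Estimated height is 0.103. I'll lower slowly until it just touches.

move_arm(series=[[[0,0,0,0.5,0],[0,0,0,1,0],[0,0,0,1.5,0],[0,0,0,2,0],[0,0,0,2.5,0],[0,0,0,2.8,0],[0,0,0,2.8,0],[0,0,0,2.8,0],[0,0,0,2.8,0],[0,0,0,2.8,0]]])

```text
time_s: 13.55
eef_pos: [0.481, 0.1763, 0.113]
eef_rot: [0.0, 1.0, -0.0, 0.0]
wrist_force: [-1.1, -0.6, -2.0]
opening: 0.33
grasp_force: 59.7
```

```bash
python3 pitch.py
```

```text
13.55 [0.48097029 0.17633226 0.11299528] [-1.05095543 -0.60089937 -1.9510024 ] 0.33010852976459876 59.74453389644623
[[-0.03, 0.09], [-0.025, 0.0902], [-0.02, 0.0905], [0.08, 0.0942], [0.085, 0.0942], [0.09, 0.0945], [0.1, 0.0947]]
pitch 0.0367 origin z 0.12734477154186324 ring z 0.1004
```

move_arm(series=[[[0,0,0,0.3,0],[0,0,0,0.6,0],[0,0,0,0.9,0],[0,0,0,1.2,0],[0,0,0,1.2,0],[0,0,0,1.2,0],[0,0,0,1.2,0],[0,0,0,1.2,0],[0,0,0,1.2,0],[0,0,0,1.2,0]]])

```text
time_s: 14.43
eef_pos: [0.481, 0.1763, 0.1118]
eef_rot: [-0.0, 1.0, -0.0, 0.0]
wrist_force: [-1.5, -0.3, 0.7]
opening: 0.328
grasp_force: 60.0
```

```bash
python3 pitch.py; python3 - <<'E'
from h import *
print(ctrl.get_obs()["wrist_force"],ctrl.get_obs()["torque"])
E
```

```text
14.4333 [0.48096837 0.17633694 0.11182765] [-1.54463093 -0.26828063  0.68166237] 0.32769751058645014 59.9941223859787
[[-0.03, 0.0886], [-0.025, 0.0889], [-0.02, 0.0892], [0.08, 0.0936], [0.085, 0.0937], [0.09, 0.0941], [0.1, 0.0944]]
pitch 0.0444 origin z 0.12662340634845706 ring z 0.1002
[-1.71713142  0.92230208  0.26045873] [-0.035105    0.07450012 -0.02283411]
```

The ring touches the hub face with about 2.5 N. The pitch is 0.044 and the centre is roughly 0.7 mm above its place, all within tolerance, so I'm handing in.

```bash
python3 -c "
from bench import order;print(order.hand_in())"
```

```text
the job is handed in; nothing more can be done
None
```

I handed the job in with the pliers still squeezed at about 60 N and the open ring round the shaft touching the hub face, its centre about 0.7 mm above its place and the pliers about 0.044 rad off level; no verdict came back.

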